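Clear the cleaner's lid and hold it open for unloading

ROBOT

A 6-joint arm with a two-finger parallel gripper is mounted at the origin on a cart in front of the work surface, level with it; the furniture and walls round the work are solid. World frame = base frame: x ahead of the robot, y to its left, z up, the work surface at z = 0. Lengths are in mm, angles in rad, forces in N, time in s.
With the tool pointing down it reaches from about 350 to 725 mm from the base axis. Payload 4.3 kg.
Tool frame: the origin (TCP) lies at the very end of the fingers, on their centre line; the grasp point (between the pads) lies 19 mm behind it; z points along the fingers, y is the line along which they close (so a half turn about z gives the same grasp; the last joint's range is limited). The gripper opens to 85 mm and grips with 20 to 120 N. Pads are 22 mm wide; open, the fingers measure 114 mm over their backs; the gripper's body (76 mm by 85 mm) begins 54 mm behind the grasp point. The pads swing forward as they close: fully open they stand 13 mm farther back than shut.
Start: joints at [-1.213, 0.377, 0.081, 1.274, 0, 1.46], TCP at [259.297, -513.256, 231.329] pointing down, gripper open.
Joint ranges: [-2.72, 2.72], [-0.84, 1.66], [-1.02, 1.22], [-1.77, 2.12], [-1.37, 1.28], [-3.14, 3.14]. Speed limits (rad/s): [2.57, 2.57, 3.14, 3.14, 3.14, 3.14].

INTERFACE

Orientations are given as a unit quaternion [w, x, y, z].
In Python, from rig import monitor, imaging, bot gives the robot as it stands. The module is installed in compiled form; this text tells all that it offers.
- The arm moves only by the shell command python3 -m handwheel 'ROWS' [FORCE]. ROWS is text: rows parted by semicolons, each of 7 numbers parted by spaces: the shift along the world's x, y, z in mm, then the turn, a rotation vector about the world's x, y, z in degrees, then the finger opening in mm, from 0 to 85.4. In form: x y z wx wy wz claw; .... A call has exactly 5 rows; each row shifts and turns the commanded pose from where the row before left it; what a row does not reach is not made up. A row lasts 1/10 s, in which the tool goes at most 50 mm and 8.59 degrees, less where a joint would pass 70% of its speed; a pose out of reach is approached as far as the arm can. A call with a gripper value outside its range is refused whole. The fingers move at their own pace and stop on an object; FORCE is the grip in N (left out, the last holds). Time passes only in rows, so rows that do not move let the fingers close, or fill a call up. It gives the time, the measured TCP pose, the force, the opening and the grip force at its end, in the units of the state.
- monitor.get_obs(): the state, without advancing time (a new reading comes with each control period).
- imaging.camera(name): name is "scene" or "side" or "wrist"; returns a dict with "image" (384x512x3 uint8, red, green, blue), "fovy" (degrees; the focal length in pixels is half the picture's height over the tangent of half this angle, whatever the lens; pixels are square), "cx", "cy" (the principal point, pixels), "R" (3x3) and "t" (3): a world point X has camera coordinates R X + t; the wrist camera has in their place "hand_eye" (4x4, takes a point from camera to tool coordinates, whose origin is the TCP and whose axes are the flange's). Camera axes: x right, y down, z forward; pixel columns grow to the right and rows downward; lengths in mm; the calibration is good to about 2 mm. A picture is of the moment at which its call begins: read the wrist's pose just before it. There is no depth.
- bot.hand_in(): hands the job in; it is judged then, once.
The state is a dict: "clock": time; "joint_pos": joint angles; "dq": joint speeds; "tau": joint torques, N m; "ee_pos": TCP position; "ee_rot": TCP orientation; "wrist_force": force on the tool from outside, world axes, zero at the start; "moment": the same for the moment, N m; "grip_width": finger opening in mm; "grasp_force": force on a finger pad.
Only numpy, scipy, OpenCV 4.12 (cv2) and the standard library are available. Lean on these libraries where they do the work, as an engineer would, in place of code of your own. Each camera call takes 0.05 s, during which the arm holds its last target. There are 200 camera calls.

TASK

Someone left the steel rinsing beaker mouth-down on the lid of the ultrasonic cleaner: put it, still mouth-down, over the rubber-capped post of the draining stand and let go of it there. Then raise the cleaner's hinged lid by its handle to 50 degrees from closed and finish while still holding it there, so that the apprentice can lift the basket out while the lid drips into the tank; never tip the lid much further back, and leave the other things on the bench where they lie.

Things in the scene. Friction and masses are not known exactly. Their poses are not given: they have to be found in the camera images.
- cleaner: benchtop ultrasonic cleaner, white box 165 mm deep (its x), 190 mm wide (its y), 105 mm high, heavy and fixed; it may stand left or right and is turned up to 0.25 rad either way. Origin at the centre of its underside on the bench, its own -x is the front with the control knob and faces the robot, z up. The closed lid's flat top, on which the beaker stands at the start, is 115 mm above the bench
- lid (a joint): hinge of the cleaner's flat steel lid (160 x 184 mm, about 0.2 to 0.45 kg) in rad: 0 closed, grows as the front edge rises, 50 degrees = 0.873, stop at 1.75. It turns freely and falls shut when let go; the hinge line runs along the cleaner's y at its rear top edge
- lid_hinge (a point): point in the middle of the lid's hinge line, 109 mm above the bench, 78.5 mm behind the cleaner's centre; moves with the cleaner only
- lid_handle (a point): middle of the black handle bar near the lid's front edge: a round bar 12 mm thick and 100 mm long along the cleaner's y, carried on a leg at each end, its middle line 32 mm above the lid's flat top. Closed, it lies 138.5 mm in front of the hinge line and 38 mm above it (147 mm above the bench); the gap under the bar is 26 mm. It moves with the lid
- beaker: loose plain steel beaker, about 0.08 to 0.15 kg, 80 mm high, 55 mm across the body and 58 mm at the mouth, walls 2.5 mm, mouth about 52 mm inside, 77 mm deep inside. Starts mouth-down on the lid behind the handle. Origin at the centre of its mouth, z points from the mouth to the closed bottom (up while it is mouth-down)
- beaker_floor (a point): centre of the beaker's floor on the inside, 77 mm from the mouth; it comes to rest on the top of the post
- stand: draining stand, heavy and fixed: round steel dish 100 mm across and 9 mm high with an upright rod 10 mm thick in its middle, topped by a black rubber cap 34 mm across. Origin at the centre of its underside on the bench
- stand_tip (a point): centre of the top of the rubber cap, 119 mm above the bench; a beaker hanging on it has its mouth 42 mm above the bench
- tweezers: steel tweezers 152 mm long lying on the bench, bystander
- copper_tray: small copper tray 45 x 62 x 15 mm, bystander
- bur_jar: small brown jar with a black lid, 40 mm across and 60 mm high, bystander
- ring_clamp: wooden ring clamp 28 x 140 x 20 mm behind the work, bystander
- caliper: caliper 62 x 200 x 11 mm behind the work, bystander
Not all that is in view belongs to the job. What is shaped like the beaker but red is not meant. What is shaped like the stand but pink is not meant.

How it is judged:
By the outcome, as a careful person would: the job done as asked, in the order asked, and still so for the second after the job is handed in, while the arm keeps its last pose, push and grip.
It also fails if it takes over 51 s, if anything falls off the work surface, if the arm or the gripper's body presses on something with over 40 N, if the wrist force passes 120 N, or if a joint passes its speed limit or range.

## Working session

There is one attempt and no reset: what is moved stays moved. The work goes in short steps, Python scripts to look and compute and a shell command to move; the robot and the scene stay as the last step left them, time stands still between calls to the robot, and variables do not carry over. Pictures are saved under pics/ and viewed, at most 10 in all, crops included, and the job is handed in when it is done.

```bash
mkdir -p pics; python3 - <<'E'
from rig import monitor, imaging, bot
import cv2, numpy as np, pickle
o=monitor.get_obs(); print({k:np.round(v,3) for k,v in o.items()})
ims=[]
d={}
for n in("scene","side"):
    c=imaging.camera(n); d[n]=c
    print(n,c["fovy"],c["cx"],c["cy"],np.round(c["R"],3).tolist(),np.round(c["t"],1))
    cv2.imwrite(f"pics/{n}0.png",cv2.resize(c["image"][:,:,::-1],None,fx=1.5,fy=1.5))
pickle.dump(d,open("c0.pkl","wb"))
E
```

```text
{'clock': np.float64(0.0), 'joint_pos': array([-1.213,  0.378,  0.08 ,  1.274,  0.   ,  1.461]), 'dq': array([-0.001,  0.   , -0.001,  0.001,  0.002, -0.001]), 'tau': array([ 3.0000e-03, -4.6361e+01,  2.6987e+01,  2.1000e-02, -0.0000e+00,
        0.0000e+00]), 'ee_pos': array([ 259.085, -512.603,  230.355]), 'ee_rot': array([-0.001,  0.973,  0.232, -0.   ]), 'wrist_force': array([-0.937,  0.207,  0.506]), 'moment': array([-0.039,  0.009,  0.017]), 'grasp_force': np.float64(0.0), 'grip_width': np.float64(85.259)}
scene 51.65408419829902 250.9387644527515 188.2220069053024 [[-0.638, -0.77, -0.016], [-0.389, 0.34, -0.856], [0.665, -0.54, -0.516]] [418.5 336.9 669.2]
side 43.36221897686945 254.69973602756056 193.9016739064553 [[0.54, 0.842, 0.018], [0.572, -0.351, -0.742], [-0.618, 0.41, -0.671]] [-376.  -226.3 1870.2]
```

View pics/scene0.png

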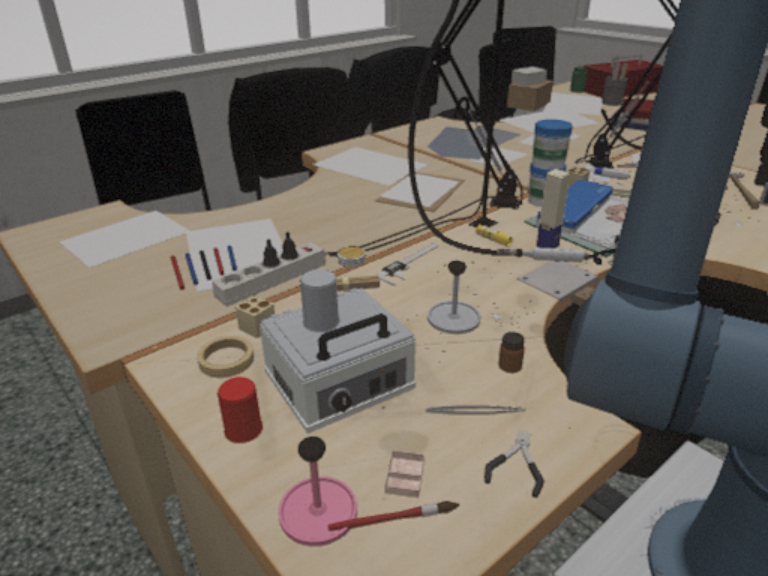

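View pics/side0.png

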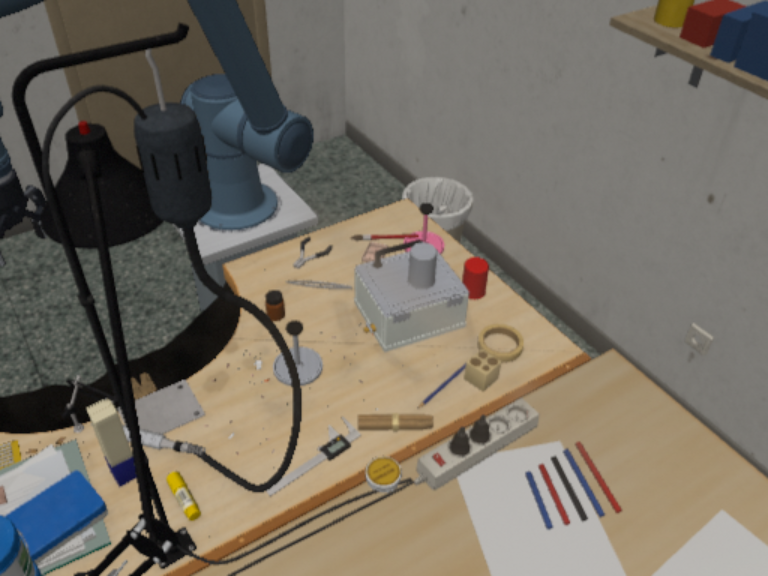

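The scene view shows the grey beaker on the lid (320,300 in the 1.5x picture), handle bar from (323,352) to (384,322), and the grey stand tip at (457,265). The side view has the beaker at (422,265), the stand tip at (294,327) and the flex shaft hanging nearby.

```bash
cat > h.py <<'E'
import numpy as np, pickle
def ray(c,u,v):
    f=192/np.tan(np.radians(c["fovy"])/2)
    R=np.array(c["R"]);t=np.array(c["t"])
    return -R.T@t, R.T@np.array([(u-c["cx"])/f,(v-c["cy"])/f,1])
def onz(c,u,v,z):
    o,d=ray(c,u,v); return o+d*(z-o[2])/d[2]
def two(c1,p1,c2,p2):
    o1,d1=ray(c1,*p1);o2,d2=ray(c2,*p2)
    s=np.linalg.lstsq(np.c_[d1,-d2],o2-o1,rcond=None)[0]
    a=o1+s[0]*d1;b=o2+s[1]*d2
    return (a+b)/2,np.linalg.norm(a-b)
def proj(c,X):
    f=192/np.tan(np.radians(c["fovy"])/2)
    p=np.array(c["R"])@X+np.array(c["t"]); return p[:2]/p[2]*f+[c["cx"],c["cy"]]
E
python3 - <<'E'
from h import *
import cv2
d=pickle.load(open("c0.pkl","rb"));S,D=d["scene"],d["side"]
q=lambda x,y:((x-.25)/1.5,(y-.25)/1.5)
print("beaker top",onz(S,*q(319,278),195).round(),onz(D,*q(423,252),195).round())
print("beaker 2view",two(S,q(319,278),D,q(423,252)))
print("tip",onz(S,*q(457,265),119).round(),onz(D,*q(294,327),119).round(),two(S,q(457,265),D,q(294,327)))
print("dish",onz(S,*q(454,316),9).round(),onz(D,*q(298,366),9).round())
print("bar ends",onz(S,*q(323,345),147).round(),onz(S,*q(384,319),147).round())
print("red",onz(S,*q(240,387),80).round())
print("jar",onz(S,*q(513,341),60).round())
a=S["image"][180:290,165:285,::-1];b=D["image"][150:240,225:325,::-1]
a=cv2.resize(a,(600,550),interpolation=cv2.INTER_CUBIC)
cv2.imwrite("pics/crop1.png",a)
# flex shaft/hanging tool: motor and lowest loop
print("motor 2view bottom? base", two(S,q(505,195),D,q(155,540)))
E
```

```text
beaker top [593. 158. 195.] [606. 149. 195.]
beaker 2view (array([600.6376837 , 153.52379512, 189.66133888]), np.float64(0.13556749059431197))
tip [ 577. -123.  119.] [ 588. -132.  119.] (array([ 583.53902179, -129.65600638,  113.81852826]), np.float64(0.09854577709111007))
dish [ 578. -123.    9.] [ 589. -131.    9.]
bar ends [510. 214. 147.] [503. 110. 147.]
red [582. 312.  80.]
jar [415. -88.  60.]
motor 2view bottom? base (array([ 815.10756361, -515.67719217,   60.71007048]), np.float64(41.28087163757475))
```

View pics/crop1.png

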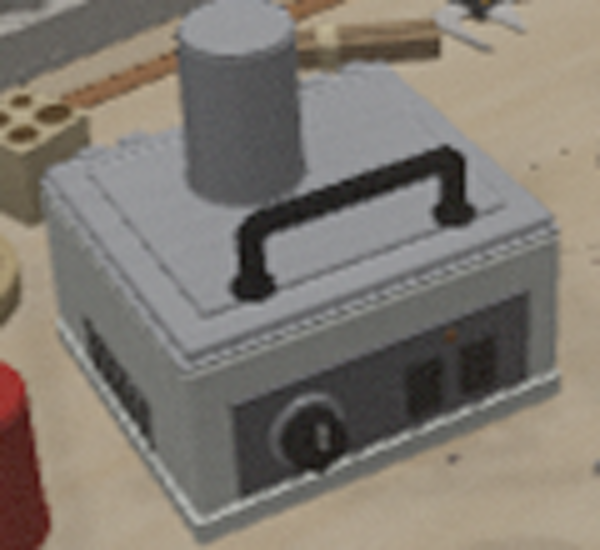

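Crop: beaker base at (243,195), handle bar from (250,225) to (450,155), all as described; cleaner yaw ≈ -0.07 rad. I'll set out towards a viewpoint above the beaker and check the hanging shaft on the way.

```bash
python3 -m handwheel '15 33 5 0 0 7.5 85;15 33 5 0 0 7.5 85;15 33 5 0 0 7.5 85;15 33 5 0 0 7.5 85;15 33 5 0 0 7.5 85' 40
python3 -m handwheel '15 33 5 0 0 7.5 85;15 33 5 0 0 7.5 85;15 33 5 0 0 7.5 85;15 33 5 0 0 7.5 85;15 33 5 0 0 7.5 85'
python3 - <<'E'
from h import *
d=pickle.load(open("c0.pkl","rb"));S,D=d["scene"],d["side"]
q=lambda x,y:((x-.25)/1.5,(y-.25)/1.5)
for n,p in(("shaft bend",(297,390)),("motor",(172,165)),("shaft230",(230,300)),("loop bottom",(262,487))):
    for z in (0,100,200,300,400,500,600):
        X=onz(D,*q(*p),z); print(n,X.round(),(proj(S,X)*1.5).round())
E
```

```text
clock: 0.6
ee_pos: [334.5, -346.6, 256.1]
ee_rot: [-0.0, 0.845, 0.534, 0.0]
wrist_force: [0.8, -0.7, 0.5]
grip_width: 84.9
grasp_force: 0.0
clock: 1.1
ee_pos: [409.4, -181.7, 281.2]
ee_rot: [-0.0, 0.629, 0.778, -0.0]
wrist_force: [-0.7, -0.7, 0.6]
grip_width: 84.6
grasp_force: 0.0
shaft bend [ 636. -158.    0.] [445. 300.]
shaft bend [ 714. -192.  100.] [431. 237.]
shaft bend [ 792. -226.  200.] [418. 175.]
shaft bend [ 870. -260.  300.] [405. 115.]
shaft bend [ 948. -295.  400.] [393.  57.]
shaft bend [1026. -329.  500.] [381.   0.]
shaft bend [1104. -363.  600.] [369. -54.]
motor [-260.  -76.    0.] [1088.  738.]
motor [-100. -118.  100.] [929. 524.]
motor [  60. -159.  200.] [806. 358.]
motor [ 220. -201.  300.] [708. 225.]
motor [ 380. -242.  400.] [627. 117.]
motor [ 540. -284.  500.] [560.  26.]
motor [ 700. -326.  600.] [503. -51.]
shaft230 [ 330. -164.    0.] [580. 376.]
shaft230 [ 436. -198.  100.] [547. 291.]
shaft230 [ 542. -231.  200.] [517. 212.]
shaft230 [ 648. -265.  300.] [488. 139.]
shaft230 [ 754. -298.  400.] [461.  71.]
shaft230 [ 860. -332.  500.] [436.   7.]
shaft230 [ 966. -365.  600.] [413. -54.]
loop bottom [ 797. -311.    0.] [441. 248.]
loop bottom [ 860. -331.  100.] [430. 197.]
loop bottom [ 923. -351.  200.] [418. 146.]
loop bottom [ 986. -371.  300.] [407.  96.]
loop bottom [1050. -391.  400.] [395.  45.]
loop bottom [1113. -411.  500.] [384.  -5.]
loop bottom [1176. -431.  600.] [372. -56.]
```

```bash
python3 -m handwheel '14 33 5 0 0 7.5 85;14 33 5 0 0 7.5 85;14 33 5 0 0 7.5 85;14 33 5 0 0 7.5 85;14 33 5 0 0 7.5 85'
python3 -m handwheel '14 33 5 0 0 7.5 85;14 33 5 0 0 7.5 85;14 33 5 0 0 7.5 85;14 33 5 0 0 7.5 85;0 0 0 0 0 0 85'
python3 - <<'E'
from rig import monitor, imaging
import cv2, numpy as np, pickle
o=monitor.get_obs(); c=imaging.camera("wrist"); pickle.dump((o,c),open("w1.pkl","wb"))
print(o["ee_pos"],o["ee_rot"],o["joint_pos"].round(2),c["fovy"],c["cx"],c["cy"],np.round(c["hand_eye"],3).tolist())
cv2.imwrite("pics/w1.png",cv2.resize(c["image"][:,:,::-1],None,fx=1.5,fy=1.5))
E
```

```text
clock: 1.6
ee_pos: [479.4, -16.7, 306.2]
ee_rot: [-0.0, 0.345, 0.939, -0.0]
wrist_force: [0.8, -0.7, 0.2]
grip_width: 84.8
grasp_force: 0.0
clock: 2.1
ee_pos: [536.3, 117.2, 325.8]
ee_rot: [-0.0, 0.09, 0.996, 0.001]
wrist_force: [-0.1, -1.2, -0.4]
grip_width: 85.0
grasp_force: 0.0
[536.31987138 117.2031598  325.77163216] [-7.95562233e-05  9.01390343e-02  9.95928939e-01  7.05259004e-04] [0.1  0.32 0.24 1.49 0.   0.28] 64.04818322914669 256.416267963022 194.35068485772814 [[0.001, -0.963, -0.271, 70.165], [1.0, 0.0, 0.001, -0.482], [-0.001, -0.271, 0.963, -142.763], [0.0, 0.0, 0.0, 1.0]]
```

View pics/w1.png

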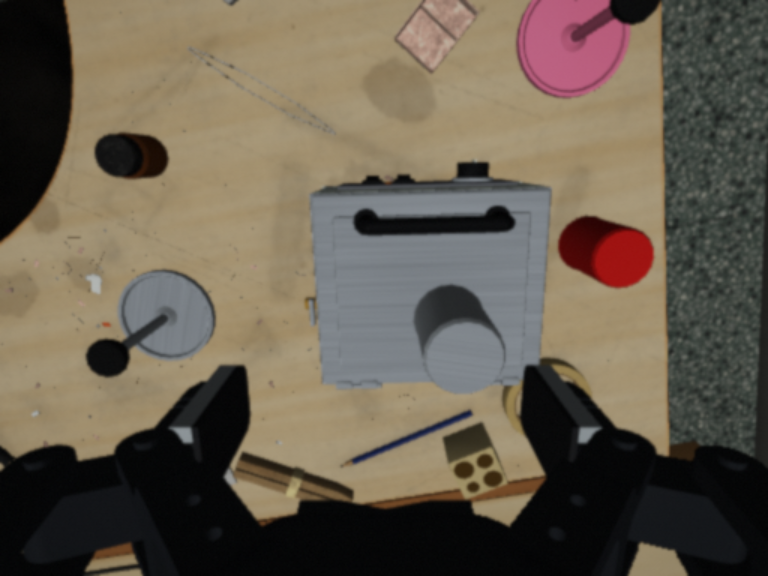

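Wrist view: beaker bottom disc centre (463,354), handle bar from (363,226) to (507,222), grey stand cap (108,357), dish (168,313).

```bash
cat >> h.py <<'E'
from scipy.spatial.transform import Rotation
def wcam(o,c):
    H=np.array(c["hand_eye"]);T=np.eye(4);q=o["ee_rot"]
    T[:3,:3]=Rotation.from_quat([q[1],q[2],q[3],q[0]]).as_matrix();T[:3,3]=o["ee_pos"]
    M=np.linalg.inv(T@H); return dict(c,R=M[:3,:3],t=M[:3,3])
E
python3 - <<'E'
from h import *
o,c=pickle.load(open("w1.pkl","rb"));W=wcam(o,c)
d=pickle.load(open("c0.pkl","rb"));S,D=d["scene"],d["side"]
q=lambda x,y:((x-.25)/1.5,(y-.25)/1.5)
for n,p,z in(("beaker",(463,354),195),("bk edgeL",(422,354),195),("bk edgeR",(505,354),195),("tip",(108,357),117),("dish",(168,313),9),("barL",(363,226),147),("barR",(507,222),147),("lidFL",(314,196),115),("lidFR",(550,189),115),("lidRL",(323,383),115)):
    print(n,onz(W,*q(*p),z).round(1))
print("bk",two(S,q(319,278),W,q(463,354)),two(D,q(423,252),W,q(463,354)))
print("tip",two(S,q(457,267),W,q(108,357)),two(D,q(294,328),W,q(108,357)))
E
```

```text
beaker [592.7 157.9 195. ]
bk edgeL [588.  132.1 195. ]
bk edgeR [597.6 184.5 195. ]
tip [ 578.4 -122.2  117. ]
dish [ 576.2 -120.8    9. ]
barL [506.6 107.3 147. ]
barR [521.8 206.4 147. ]
lidFL [481.7  73.1 115. ]
lidFR [508.4 248.6 115. ]
lidRL [634.3  46.5 115. ]
bk (array([593.06749281, 158.16217333, 194.73038493]), np.float64(0.5619902144009281)) (array([596.53321772, 157.93466286, 185.37385247]), np.float64(2.2593465486474136))
tip (array([ 579.62757162, -125.42214701,  112.86577029]), np.float64(0.43549229544745865)) (array([ 581.0659784 , -128.55627998,  108.35219793]), np.float64(0.28540648997710816))
```

```bash
python3 -m handwheel '19 14 0 0 0 1.5 85;19 14 0 0 0 0 85;18.7 12.8 -20 0 0 0 85;0 0 -26 0 0 0 85;0 0 -26 0 0 0 85'
python3 -m handwheel '0 0 -26 0 0 0 85;0 0 -26 0 0 0 85;0 0 -26 0 0 0 85;0 0 -26 0 0 0 85;0 0 0 0 0 0 85'
python3 -m handwheel '0 0 0 0 0 0 40;0 0 0 0 0 0 40;0 0 0 0 0 0 40;0 0 0 0 0 0 40;0 0 0 0 0 0 40' 40
```

```text
clock: 2.65
ee_pos: [592.2, 153.6, 252.9]
ee_rot: [-0.0, 0.081, 0.997, -0.0]
wrist_force: [-0.2, 0.6, 0.5]
grip_width: 84.9
grasp_force: 0.0
clock: 3.15
ee_pos: [588.3, 152.7, 146.0]
ee_rot: [-0.004, 0.081, 0.997, -0.001]
wrist_force: [-1.2, -0.4, -0.1]
grip_width: 84.9
grasp_force: 0.0
clock: 3.65
ee_pos: [593.6, 154.7, 152.8]
ee_rot: [0.002, 0.08, 0.997, 0.0]
wrist_force: [-1.7, -1.0, 5.6]
grip_width: 53.1
grasp_force: 42.7
```

```bash
python3 -m handwheel '0 0 5 0 0 0 40;0 0 15 0 0 0 40;0 0 20 0 0 0 40;0 0 20 0 0 0 40;0 -10 5 0 0 0 40'
python3 -m handwheel '-1 -25 0 0 0 0 40;-2 -30 0 0 0 -2 40;-2 -30 0 0 0 -2 40;-2 -30 0 0 0 -2 40;-2 -30 0 0 0 -2 40'
python3 -m handwheel '-2 -30 0 0 0 -2 40;-2 -30 0 0 0 -2 40;-2 -30 0 0 0 -2 40;-1 -20 0 0 0 0 40;0 0 0 0 0 0 40'
python3 - <<'E'
from rig import monitor, imaging
import cv2, numpy as np, pickle
o=monitor.get_obs(); c=imaging.camera("wrist"); s=imaging.camera("scene"); pickle.dump((o,c,s),open("w2.pkl","wb"))
print(o["ee_pos"],o["ee_rot"],o["grip_width"])
im=np.hstack([c["image"][:,56:456],s["image"][80:,112:512][:304].repeat(1,0) if 0 else cv2.resize(s["image"][100:292,250:450],(400,384))])
cv2.imwrite("pics/w2.png",im[:,:,::-1])
E
```

```text
clock: 4.15
ee_pos: [593.2, 145.3, 217.9]
ee_rot: [0.002, 0.079, 0.997, 0.001]
wrist_force: [0.4, -0.9, -1.6]
grip_width: 53.0
grasp_force: 42.2
clock: 4.65
ee_pos: [582.2, -2.3, 214.5]
ee_rot: [-0.001, 0.15, 0.989, -0.0]
wrist_force: [0.7, -0.5, -1.3]
grip_width: 53.3
grasp_force: 42.2
clock: 5.15
ee_pos: [575.2, -113.6, 214.5]
ee_rot: [-0.001, 0.203, 0.979, -0.001]
wrist_force: [-0.7, -0.4, -1.1]
grip_width: 52.6
grasp_force: 42.3
[ 575.15430865 -113.64572621  214.45267993] [-5.65439526e-04  2.03102704e-01  9.79157121e-01 -5.52268508e-04] 52.57472864338973
```

View pics/w2.png

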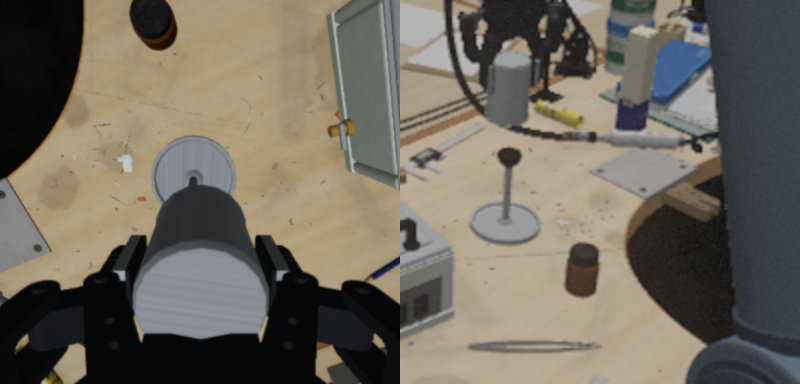

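Wrist half: beaker held upright, top disc centre about (201,293), dish about (194,178) below it. Scene half: beaker at (508,88), cap at (509,156).

```bash
python3 - <<'E'
from h import *
o,c,s=pickle.load(open("w2.pkl","rb"));W=wcam(o,c)
print("dish",onz(W,194+56,178,9).round(1))
print("beaker top disc",onz(W,201+56,292,257).round(1),"edges",onz(W,134+56,292,257).round(1),onz(W,268+56,292,257).round(1))
r=lambda x,y:(250+(x-400)/2,100+y/2)
print("sc dish",onz(s,*r(505,224),9).round(1),"tip",onz(s,*r(509,154),119).round(1),"bk top",onz(s,*r(511,59),257).round(1),"bk mouth ctr",onz(s,*r(507,117),177).round(1))
E
```

```text
dish [ 579.1 -124.3    9. ]
beaker top disc [ 571.3 -112.4  257. ] edges [ 561.4 -135.3  257. ] [581.2 -89.5 257. ]
sc dish [ 572.4 -118.1    9. ] tip [ 575.4 -120.9  119. ] bk top [ 574.6 -112.9  257. ] bk mouth ctr [ 575.1 -112.3  177. ]
```

```bash
python3 -m handwheel '3 -8 0 0 0 0 40;0 -1 -10 0 0 0 40;0 0 -15 0 0 0 40;0 0 -15 0 0 0 40;0 0 -5 0 0 0 40'
python3 -m handwheel '0 0 -15 0 0 0 40;0 0 -15 0 0 0 40;0 0 -15 0 0 0 40;0 0 -15 0 0 0 40;0 0 -5 0 0 0 40'
python3 -m handwheel '0 0 -8 0 0 0 40;0 0 -6 0 0 0 40;0 0 -4 0 0 0 40;0 0 0 0 0 0 40;0 0 0 0 0 0 40'
```

```text
clock: 5.75
ee_pos: [577.8, -118.5, 167.9]
ee_rot: [-0.002, 0.201, 0.98, 0.0]
wrist_force: [-1.1, -1.0, -0.8]
grip_width: 52.9
grasp_force: 42.3
clock: 6.25
ee_pos: [577.9, -118.7, 103.6]
ee_rot: [-0.001, 0.201, 0.98, 0.0]
wrist_force: [0.2, 0.3, -0.9]
grip_width: 52.9
grasp_force: 42.3
clock: 6.75
ee_pos: [579.2, -119.5, 87.6]
ee_rot: [0.0, 0.201, 0.98, 0.0]
wrist_force: [0.5, 0.3, -0.9]
grip_width: 52.8
grasp_force: 42.3
```

```bash
python3 -m handwheel '0 -2 -2 0 0 0 40;0 0 -2 0 0 0 40;0 0 -2 0 0 0 40;0 0 0 0 0 0 40;0 0 0 0 0 0 40'
python3 -m handwheel '0 0 -1 0 0 0 40;0 0 -1 0 0 0 40;0 0 -1 0 0 0 40;0 0 0 0 0 0 40;0 0 0 0 0 0 40'
```

```text
clock: 7.25
ee_pos: [578.9, -121.4, 81.2]
ee_rot: [-0.0, 0.201, 0.98, 0.0]
wrist_force: [0.3, -0.1, -1.2]
grip_width: 52.4
grasp_force: 42.3
clock: 7.75
ee_pos: [579.2, -121.5, 79.8]
ee_rot: [0.001, 0.201, 0.98, -0.0]
wrist_force: [-3.9, 1.0, 7.9]
grip_width: 53.2
grasp_force: 43.1
```

Contact at the expected height (mouth ≈ 42 mm). Release and rise straight up, well clear.

```bash
python3 -m handwheel '0 0 1 0 0 0 60;0 0 0 0 0 0 75;0 0 0 0 0 0 85;0 0 0 0 0 0 85;0 0 0 0 0 0 85'
python3 -m handwheel '0 0 5 0 0 0 85;0 0 15 0 0 0 85;0 0 25 0 0 0 85;0 0 30 0 0 0 85;0 0 30 0 0 0 85'
python3 -m handwheel '0 0 30 0 0 0 85;-10 10 30 0 0 0 85;-10 35 30 0 0 2 85;-10 35 0 0 0 2 85;-5 35 0 0 0 2 85'
python3 - <<'E'
from rig import monitor, imaging
import cv2, numpy as np, pickle
o=monitor.get_obs(); c=imaging.camera("wrist"); s=imaging.camera("scene"); pickle.dump((o,c,s),open("w3.pkl","wb"))
im=np.hstack([c["image"][:,0:400],cv2.resize(s["image"][100:292,250:450],(400,384))])
cv2.imwrite("pics/w3.png",im[:,:,::-1])
E
```

```text
clock: 8.25
ee_pos: [578.9, -121.5, 79.1]
ee_rot: [-0.0, 0.201, 0.98, 0.0]
wrist_force: [0.1, 0.3, 1.1]
grip_width: 84.8
grasp_force: 0.0
clock: 8.75
ee_pos: [578.7, -121.4, 185.5]
ee_rot: [-0.0, 0.201, 0.98, 0.0]
wrist_force: [0.3, -0.4, -0.0]
grip_width: 85.3
grasp_force: 0.0
clock: 9.25
ee_pos: [544.2, -5.7, 276.4]
ee_rot: [0.002, 0.149, 0.989, 0.0]
wrist_force: [0.1, 0.6, -0.6]
grip_width: 84.8
grasp_force: 0.0
```

View pics/w3.png

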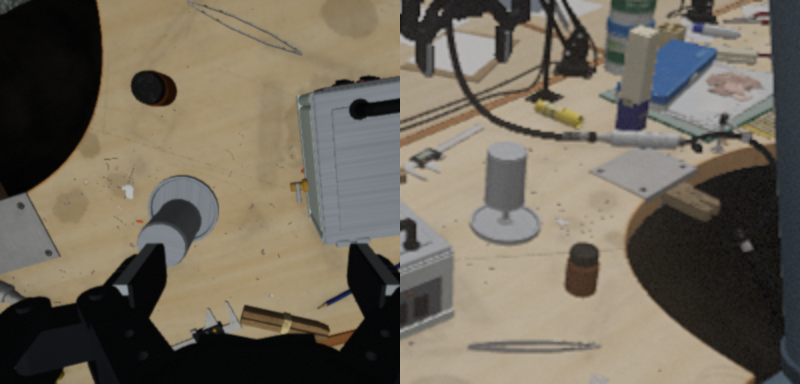

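The beaker hangs upright on the grey stand (scene 507,175) with its rim clear of the dish. Next I turn the gripper so that it closes across the bar, and go above it.

```bash
python3 -m handwheel '-3 16 0 0 0 -8.2 85;-3 16 0 0 0 -8.2 85;-3 16 0 0 0 -8.2 85;-3 16 -10 0 0 -8.2 85;-3 16 -10 0 0 -8.2 60'
python3 -m handwheel '-3 16 -10 0 0 -8.2 45;-3 16 -10 0 0 -8.2 45;-3 16 -10 0 0 -8.2 45;-3 16 -10 0 0 -8.2 45;-3 18.5 0 0 0 -8.2 45'
python3 -m handwheel '0 0 0 0 0 0 45;0 0 0 0 0 0 45;0 0 0 0 0 0 45;0 0 0 0 0 0 45;0 0 0 0 0 0 45'
python3 - <<'E'
from rig import monitor, imaging
import cv2, numpy as np, pickle
o=monitor.get_obs(); c=imaging.camera("wrist"); s=imaging.camera("scene"); pickle.dump((o,c,s),open("w4.pkl","wb"))
print(o["joint_pos"].round(2))
im=np.hstack([c["image"][:,56:456],cv2.resize(s["image"][120:312,140:340],(400,384))])
cv2.imwrite("pics/w4.png",im[:,:,::-1])
E
```

```text
clock: 9.85
ee_pos: [529.4, 73.5, 254.6]
ee_rot: [0.001, 0.489, 0.872, 0.0]
wrist_force: [0.8, -0.5, 0.0]
grip_width: 72.3
grasp_force: 0.0
clock: 10.35
ee_pos: [513.2, 155.7, 212.9]
ee_rot: [-0.0, 0.764, 0.645, -0.001]
wrist_force: [-0.3, 0.9, 0.9]
grip_width: 45.0
grasp_force: 0.0
clock: 10.85
ee_pos: [514.3, 155.4, 214.5]
ee_rot: [0.0, 0.762, 0.648, 0.0]
wrist_force: [-0.2, 0.1, 0.1]
grip_width: 45.2
grasp_force: 0.0
[ 0.18  0.3  -0.07  1.2  -0.    1.91]
```

View pics/w4.png

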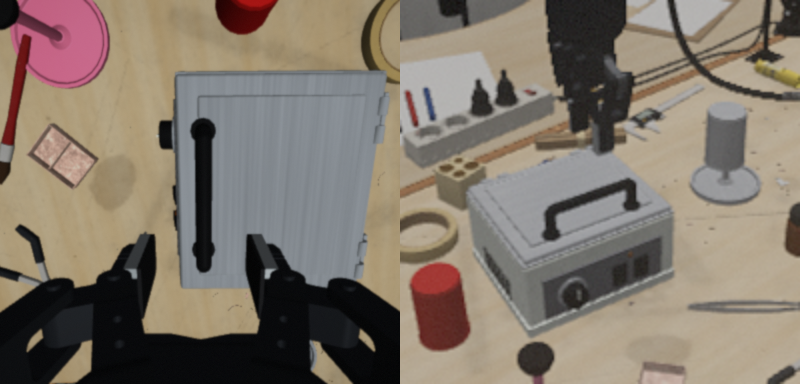

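Wrist half: bar vertical from (203,130) to (203,262), centred between the fingers (pads at 150 and 255).

```bash
python3 - <<'E'
from h import *
o,c,s=pickle.load(open("w4.pkl","rb"));W=wcam(o,c)
a=onz(W,203+56,126,147);b=onz(W,203+56,264,147);print(a.round(1),b.round(1),((a+b)/2).round(1),np.linalg.norm(a-b))
E
python3 -m handwheel '0 0 -20 0 0 0 45;0 0 -20 0 0 0 45;0 0 -20 0 0 0 45;0 0 -15 0 0 0 45;0 0 -9 0 0 0 45'
python3 -m handwheel '0 0 0 0 0 0 45;0 0 0 0 0 0 30;0 0 0 0 0 0 18;0 0 0 0 0 0 18;0 0 0 0 0 0 18'
```

```text
[523.6 211.5 147. ] [507.5 110.2 147. ] [515.6 160.9 147. ] 102.54153685591534
clock: 11.45
ee_pos: [513.2, 155.7, 129.0]
ee_rot: [-0.0, 0.762, 0.648, -0.001]
wrist_force: [0.0, 0.7, -0.1]
grip_width: 45.0
grasp_force: 0.0
clock: 11.95
ee_pos: [514.5, 156.2, 131.0]
ee_rot: [0.0, 0.762, 0.648, 0.001]
wrist_force: [-0.2, 0.0, -0.5]
grip_width: 18.0
grasp_force: 0.0
```

```bash
python3 -m handwheel '0 0 0 0 0 0 8;0 0 0 0 0 0 5;0 0 0 0 0 0 5;0 0 0 0 0 0 5;0 0 0 0 0 0 5' 40
python3 - <<'E'
import numpy as np
B=np.array([515,157.,150]);th=-.157;u=np.array([np.cos(th),np.sin(th),0]);r=143.6;p0=np.arctan2(38,138.5)
# grasp point path relative to start (world mm), and TCP shift with tool tilt proportionally to 20deg
y=np.array([-u[1],u[0],0])
from scipy.spatial.transform import Rotation as R
last=np.zeros(3)
for k in range(0,51,5):
    p=p0+np.radians(k)
    g=-u*(r*np.cos(p)-r*np.cos(p0))+np.array([0,0,1])*(r*np.sin(p)-r*np.sin(p0))
    t=R.from_rotvec(y*np.radians(.4*k)).apply([0,0,-17])-[0,0,-17]
    s=g+t; print(k,s.round(1),(s-last).round(1)); last=s
E
```

```text
clock: 12.45
ee_pos: [516.4, 155.8, 131.2]
ee_rot: [0.002, 0.762, 0.648, 0.002]
wrist_force: [5.6, -0.7, -1.3]
grip_width: 10.2
grasp_force: 39.1
0 [0. 0. 0.] [0. 0. 0.]
5 [ 3.2 -0.5 11.9] [ 3.2 -0.5 11.9]
10 [ 7.4 -1.2 23.5] [ 4.2 -0.7 11.6]
15 [12.6 -2.  34.6] [ 5.2 -0.8 11.1]
20 [18.7 -3.  45.2] [ 6.1 -1.  10.6]
25 [25.8 -4.1 55.2] [ 7.  -1.1 10. ]
30 [33.6 -5.3 64.5] [ 7.8 -1.2  9.3]
35 [42.2 -6.7 73.1] [ 8.6 -1.4  8.5]
40 [51.5 -8.2 80.8] [ 9.3 -1.5  7.7]
45 [61.4 -9.7 87.6] [ 9.9 -1.6  6.8]
50 [ 71.9 -11.4  93.5] [10.5 -1.7  5.9]
```

```bash
python3 -m handwheel '1.6 -0.3 6 0.16 0.99 0 5;1.6 -0.3 6 0.16 0.99 0 5;2.1 -0.3 5.8 0.16 0.99 0 5;2.1 -0.3 5.8 0.16 0.99 0 5;0 0 0 0 0 0 5'
python3 -m handwheel '2.6 -0.4 5.6 0.16 0.99 0 5;2.6 -0.4 5.6 0.16 0.99 0 5;3 -0.5 5.3 0.16 0.99 0 5;3 -0.5 5.3 0.16 0.99 0 5;0 0 0 0 0 0 5'
```

```text
clock: 12.95
ee_pos: [523.4, 154.8, 154.0]
ee_rot: [-0.026, 0.761, 0.648, -0.022]
wrist_force: [5.9, 0.0, -6.6]
grip_width: 10.2
grasp_force: 39.4
clock: 13.45
ee_pos: [533.8, 153.1, 175.2]
ee_rot: [-0.053, 0.76, 0.646, -0.045]
wrist_force: [4.4, 1.3, -6.5]
grip_width: 10.2
grasp_force: 39.5
```

```bash
python3 -m handwheel '3.5 -0.5 5 0.16 0.99 0 5;3.5 -0.5 5 0.16 0.99 0 5;3.9 -0.6 4.7 0.16 0.99 0 5;3.9 -0.6 4.7 0.16 0.99 0 5;0 0 0 0 0 0 5'
python3 -m handwheel '4.3 -0.7 4.3 0.16 0.99 0 5;4.3 -0.7 4.3 0.16 0.99 0 5;4.7 -0.8 3.9 0.16 0.99 0 5;4.7 -0.8 3.9 0.16 0.99 0 5;0 0 0 0 0 0 5'
python3 -m handwheel '4.9 -0.8 3.4 0.16 0.99 0 5;4.9 -0.8 3.4 0.16 0.99 0 5;0 0 0 0 0 0 5;0 0 0 0 0 0 5;0 0 0 0 0 0 5'
cat > ang.py <<'E'
from rig import monitor, imaging
from h import *
import cv2
o=monitor.get_obs();q=o["ee_rot"];M=Rotation.from_quat([q[1],q[2],q[3],q[0]]).as_matrix()
th=-.157;u=np.array([np.cos(th),np.sin(th),0])
b0=np.array([516.4,155.8,131.2]);g=o["ee_pos"]-M[:,2]*16
H=np.array([516,156,147])+138.5*u;H[2]=109
v=g-H;x,z=-v@u,v[2];print("deg",np.degrees(np.arctan2(z,x))-15.34,"r",np.hypot(x,z),"force",o["wrist_force"],o["joint_pos"].round(2))
E
python3 ang.py
```

```text
clock: 13.95
ee_pos: [547.5, 150.9, 194.2]
ee_rot: [-0.08, 0.757, 0.644, -0.068]
wrist_force: [2.8, 0.6, -5.8]
grip_width: 10.6
grasp_force: 39.8
clock: 14.45
ee_pos: [564.6, 148.3, 211.0]
ee_rot: [-0.107, 0.754, 0.642, -0.091]
wrist_force: [-1.2, 1.2, -3.1]
grip_width: 10.3
grasp_force: 40.0
clock: 14.95
ee_pos: [574.6, 146.7, 218.5]
ee_rot: [-0.119, 0.752, 0.64, -0.101]
wrist_force: [-1.9, 3.2, -1.9]
grip_width: 10.3
grasp_force: 40.5
deg 43.915401734562366 r 145.14930500131857 force [-1.88351586  3.15796223 -1.88530656] [0.1  0.73 0.57 1.72 0.08 1.82]
```

```bash
python3 -m handwheel '5.2 -0.8 3.1 0.16 0.99 0 5;5.3 -0.8 3 0.16 0.99 0 5;0.8 -0.1 0.5 0 0 0 5;0 0 0 0 0 0 5;0 0 0 0 0 0 5'
python3 ang.py; python3 - <<'E'
from rig import imaging
import cv2,pickle,numpy as np
s=imaging.camera("scene");d=imaging.camera("side");pickle.dump((s,d),open("w5.pkl","wb"))
im=np.hstack([cv2.resize(s["image"][120:290,160:330],(400,400)),cv2.resize(d["image"][130:250,190:310],(400,400))])
cv2.imwrite("pics/w5.png",im[:,:,::-1])
E
```

```text
clock: 15.45
ee_pos: [586.1, 144.9, 225.5]
ee_rot: [-0.132, 0.75, 0.638, -0.113]
wrist_force: [-3.7, 3.3, 2.6]
grip_width: 10.3
grasp_force: 41.0
deg 49.3999862622735 r 145.42771716398238 force [-3.72771803  3.31612859  2.59950852] [0.09 0.8  0.72 1.83 0.09 1.81]
```

View pics/w5.png

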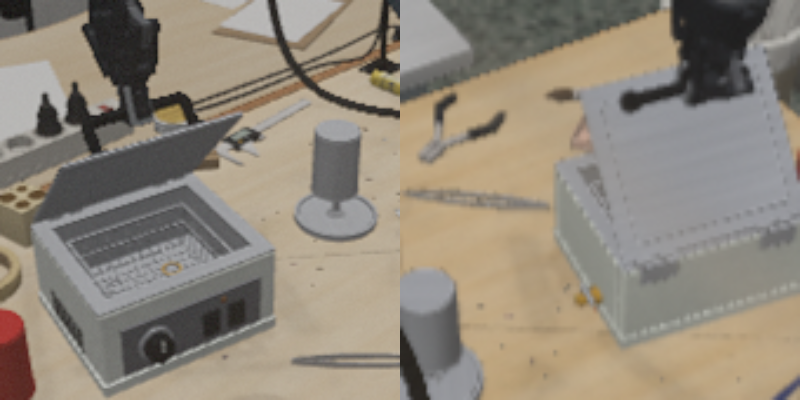

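```bash
python3 - <<'E'
from h import *
s,d=pickle.load(open("w5.pkl","rb"))
th=-.157;u=np.array([np.cos(th),np.sin(th),0]);y=np.array([-u[1],u[0],0])
H=np.array([516,156.5,0])+138.5*u;H[2]=109
k=.425
for n,(a,b),yl in(("FR",(242,117),-92),("FL",(64,168),92)):
    o,dd=ray(s,160+a*k-.5,120+b*k-.5)
    t=(yl-(o-H)@y)/(dd@y);X=o+t*dd-H
    print(n,"x",-X@u,"z",X[2],"deg",np.degrees(np.arctan2(X[2],-X@u)),"r",np.hypot(X@u,X[2]))
E
```

```text
FR x 101.08302645296232 z 112.86808318717192 deg 48.152834018090395 r 151.51561780633915
FL x 111.5737641580984 z 121.89086360278742 deg 47.53032724306988 r 165.24553693894515
```

The right picture shows the lid raised with the bar held, and the left one the beaker on its stand. All estimates put the lid at 48–50°, so one small nudge up, settle, and hand in.

```bash
python3 -m handwheel '1.2 -0.2 0.6 0 0 0 5;0 0 0 0 0 0 5;0 0 0 0 0 0 5;0 0 0 0 0 0 5;0 0 0 0 0 0 5'
python3 -m handwheel '0 0 0 0 0 0 5;0 0 0 0 0 0 5;0 0 0 0 0 0 5;0 0 0 0 0 0 5;0 0 0 0 0 0 5'
python3 ang.py; python3 -c "
from rig import bot
print(bot.hand_in())"
```

```text
clock: 16.05
ee_pos: [587.2, 144.7, 226.1]
ee_rot: [-0.133, 0.75, 0.638, -0.113]
wrist_force: [-4.3, 4.2, 3.3]
grip_width: 10.5
grasp_force: 41.0
clock: 16.55
ee_pos: [587.2, 144.7, 226.1]
ee_rot: [-0.133, 0.75, 0.638, -0.113]
wrist_force: [-4.3, 4.2, 4.0]
grip_width: 10.4
grasp_force: 41.0
deg 49.898857316146405 r 145.48220366003443 force [-4.33598494  4.15960474  4.02508288] [0.09 0.81 0.73 1.84 0.09 1.81]
the job is handed in; nothing more can be done
None
```

I handed the job in at 16.6 s: the beaker hangs mouth-down on the grey stand's post, and the gripper holds the lid open at about 50° (49.9° from the arm's pose; a rougher camera check just before a final 0.5° nudge gave about 48°).

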